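# Tip the red cartons label-up and scan them

### The job

Two red cartons and a blue one stand on end on the packing bench. Push each red carton over where it stands, without gripping or lifting it, so that it lies flat with its white barcode label facing up for the overhead scanner; only when both lie flat, press the green scan button fully down and let it go. Leave the blue carton standing and do not disturb the other things on the bench.

Things in the scene. Friction and masses are not known exactly. Their poses are not given: they have to be found in the camera images.
- red_a: Red carton: a printed carton standing on its small end: 45 mm deep (x), 90 wide (y), 180 tall (z), 0.25 kg; origin at the centre of its underside. The white barcode label is high on the broad side that looks along its own -x, and folds 16 mm over onto the top along that side. Labels look to the robot's side (world -x) within 0.35 rad. A black band runs up the middle.
- red_b: The other red carton: same size and label as red_a.
- blue: Blue carton, to be left standing: same size and label as red_a.
- red_a_mid (a point): Centre of the red_a carton, 90 mm above its foot. Pushed about 150 mm up on the labelled side it tips about the opposite bottom edge, and falls by itself, label up, once pushed some 40 mm.
- red_b_mid (a point): Centre of the red_b carton, 90 mm above its foot.
- blue_mid (a point): Centre of the blue carton.
- scan (a joint): Travel of the scan button, m: 0 = out, 0.006 = fully pressed down, which takes about 5 N; springs back. Counts as pressed beyond 0.004.
- scan_top (a point): Centre of the top of the green round push button (40 mm across) on a low yellow housing fixed to the bench; pressed straight down. It stands beside or between the cartons; the tape roll, notepad and jar stand in the other such places.
- tape_roll_mid (a point): Middle of the roll of brown parcel tape, 76 across, 45 high, lying flat.
- cleaner_mid (a point): Middle of a white cleaner bottle with a blue cap, 56 across, 100 high, nearer the robot than the cartons.
- mug_mid (a point): Middle of a white mug, 80 across, 90 high, nearer the robot than the cartons.
- notepad_mid (a point): Middle of a yellow notepad, 80 x 60 x 15.
- jar_mid (a point): Middle of an orange jar with a black lid, 70 across, 90 high.
Mind the look-alikes: they are no part of the job. What is shaped like the red_b but turquoise is not meant.

How it is judged:
On the way, in this order (a step that is already met when the one before it is completed fails the run):
1. both red cartons lie flat, labels up (angle between each of red_a, red_b's own x axis and vertical above 3.0416 rad and height (world z) of each of red_a_mid, red_b_mid below 0.035 m), for 0.2 s.
2. the scan button is pressed down (value of joint scan above 0.004 m), for 0.05 s.
At the end, for the whole second after the job is handed in: Both red cartons lie flat (within 0.1 rad) and at rest with the labels up, their centres within 220 mm of where they began; the blue carton stands upright within 30 mm of its start; the button has been pressed beyond 4 mm after the cartons lay flat, and is out again (all of step 1 and distance of each of red_a_mid, red_b_mid from where it was at the start of the episode below 0.22 m and angle between blue's own z axis and vertical below 0.1 rad and distance of blue_mid from where it was at the start of the episode below 0.03 m and value of joint scan below 0.002 m and linear speed of each of red_a, red_b below 0.02 m/s); the robot touches nothing.
It fails at once if a red carton is lifted: its centre rises above 125 mm (height (world z) of any of red_a_mid, red_b_mid above 0.125 m).
It fails at once if the scan button is pressed (beyond 4 mm) before both red cartons lie flat (value of joint scan above 0.004 m and not ((angle between red_a's own x axis and vertical above 2.9916 rad and height (world z) of red_a_mid below 0.035 m) and (angle between red_b's own x axis and vertical above 2.9916 rad and height (world z) of red_b_mid below 0.035 m))).
It fails at once if the blue carton is tipped by more than 0.2 rad or shifted more than 30 mm (angle between blue's own z axis and vertical above 0.2 rad or distance of blue_mid from where it was at the start of the episode above 0.03 m).
It fails at once if another thing on the bench is shifted more than 25 mm (distance of any of tape_roll_mid, cleaner_mid, mug_mid, notepad_mid, jar_mid from where it was at the start of the episode above 0.025 m).
It also fails if it takes over 61 s, if anything falls off the work surface, if the arm or the gripper's body presses on something with over 40 N, if the wrist force passes 120 N, or if a joint passes its speed limit or range.

### The arm

A 7-joint arm with a two-finger parallel gripper is mounted at the origin on the work surface. World frame = base frame: x ahead of the robot, y to its left, z up, the work surface at z = 0. Lengths are in m, angles in rad, forces in N, time in s.
With the tool pointing down it reaches from about 0.425 to 0.875 m from the base axis. Payload 4.7 kg.
Tool frame: the origin (TCP) lies at the centre of the arm's flange, where the gripper is bolted on; the fingertips stand 182 mm ahead of it and the grasp point (between the pads) lies 164 mm ahead of it; x points along the fingers, y is the direction in which the jaws open and shut, and the axes are right-handed (so a half turn about x gives the same grasp; the last joint's range is limited). The gripper opens to 87 mm and grips with 3 to 60 N. Pads are 19 mm wide; open, the fingers measure 117 mm over their backs; the gripper's body (75 mm by 190 mm) begins 51 mm behind the grasp point.
Start: joints at [-1.177, 0.321, -0.07, 1.45, 0.023, 1.371, -0.057], TCP at [0.241, 0.604, 0.405] pointing down, gripper open.
Joint ranges: [-2.86, 2.86], [-0.3, 2.09], [-1.38, 1.24], [0.06, 2.45], [-1.56, 4.7], [0.09, 2.05], [-2.69, 2.69]. Speed limits (rad/s): [2.57, 2.57, 3.14, 3.14, 3.14, 3.14, 3.14].

### API

Orientations are given as a rotation vector (axis times angle).
In Python, from bench import ctrl gives the robot as it stands.
- The arm moves only by the shell command python3 -m crank 'ROWS' [FORCE]. ROWS is JSON, one flat list of numbers, 7 for each row, row after row: the shift along the tool's x, y, z in mm, then the turn, a rotation vector about the tool's x, y, z in rad, then the finger opening in mm, from 0 to 87. A call has exactly 5 rows; each row shifts and turns the commanded pose from where the row before left it, along the tool's axes as they then stand; what a row does not reach is not made up. A row lasts 1/8 s, in which the tool goes at most 62.5 mm and 10.7 degrees, less where a joint would pass 70% of its speed; a pose out of reach is approached as far as the arm can. A call with a gripper value outside its range is refused whole. The fingers move at their own pace and stop on an object; FORCE is the grip in N (left out, the last holds). Time passes only in rows, so rows that do not move let the fingers close, or fill a call up. It gives the time, the measured TCP pose, the force and the opening at its end, in the units of the state.
- ctrl.get_state(): the state, without advancing time (a new reading comes with each control period).
- ctrl.get_image(name): name is "scene" or "side" or "wrist"; returns the picture (480x640x3 uint8, red, green, blue); there is no depth.
- ctrl.camera_params(name): a dict with "K" (3x3 intrinsics, pixels), "world_to_cam" (4x4, takes a point from world to camera coordinates); the wrist camera has in their place "hand_eye" (4x4, takes a point from camera to tool coordinates, whose origin is the TCP and whose axes are the tool frame's). Camera axes: x right, y down, z forward; pixel columns grow to the right and rows downward; lengths in m; the calibration is good to about 2 mm. A picture is of the moment at which its call begins: read the wrist's pose just before it. camera_params takes no time and is no camera call.
- ctrl.close_job(): hands the job in, once; it reports no verdict.
Trained networks look in the newest picture that a camera, given by its name, has taken for a name from the list of things; names that differ only in an ending like _2 or _b are one class to them, and where a whole thing is asked for, a point or a joint stands for the part that bears it (a point fixed in the world has none). Each returns a list of dicts, best first, with "confidence" (0 to 1); they miss things now and then, are a little off and sometimes report something else, mostly with a low value. They report only what shows in the picture. A call takes as long as a camera call. They do not tell look-alikes from the thing itself.
- ctrl.regions_of(camera, target): "region" (480x640 bool, what is visible of it) and "at" ([column, row] in pixels, amid what is visible of it).
- ctrl.mark_of(camera, target): "at" ([column, row] in pixels: a listed point, or the origin of a listed thing).
The state is a dict: "time": time; "joint_positions": joint angles; "qd": joint speeds; "joint_torque": joint torques, N m; "position": TCP position; "tool_rot": TCP orientation; "ft_force": force on the tool from outside, world axes, zero at the start; "torque": the same for the moment, N m; "grip_width": opening from 0.0 (shut) to 1.0 (fully open).
Only numpy, scipy, OpenCV 4.12 (cv2) and the standard library are available. Lean on these libraries where they do the work, as an engineer would, in place of code of your own. Each camera call takes 0.05 s, during which the arm holds its last target.

## Working session

There is one attempt and no reset: what is moved stays moved. The work goes in short steps, Python scripts to look and compute and a shell command to move; the robot and the scene stay as the last step left them, time stands still between calls to the robot, and variables do not carry over. Pictures are saved under pics/ and viewed, and the job is handed in when it is done.

```bash
ls; mkdir -p pics
python3 - <<'E'
from bench import ctrl
import cv2
s=ctrl.get_state();print(s)
for n in("scene","side"):
    cv2.imwrite(f"pics/{n}0.png",ctrl.get_image(n)[:,:,::-1])
    print(ctrl.camera_params(n))
print(ctrl.camera_params("wrist"))
E
```

```text
pics
{'time': 0.0, 'joint_positions': array([-1.17690632,  0.32182525, -0.07003581,  1.45167699,  0.02262827,
        1.37082188, -0.05688501]), 'qd': array([-2.29671837e-03,  1.89008511e-03,  8.66062688e-04, -6.91759570e-04,
       -2.98292340e-05, -1.51181281e-03, -1.39965913e-03]), 'joint_torque': array([-6.75618026e-05, -4.91279662e+01, -4.03774381e-01, -3.12530243e+01,
       -6.37829513e-02,  4.42795898e-02,  1.98015614e-04]), 'position': array([0.24095438, 0.6034632 , 0.40365836]), 'tool_rot': array([ 0.29644183,  1.55040799, -0.29949272]), 'ft_force': array([0.05820031, 0.60219892, 0.73008232]), 'torque': array([ 0.08701661, -0.04992735, -0.01536487]), 'grip_width': 1.0022382919378272}
{'K': array([[601.82770591,   0.        , 326.07441077],
       [  0.        , 601.82770591, 250.66992931],
       [  0.        ,   0.        ,   1.        ]]), 'world_to_cam': array([[ 0.30774652,  0.95137559, -0.01328761, -0.12900146],
       [ 0.57891294, -0.19831042, -0.7909063 , -0.20037717],
       [-0.75508402,  0.23570629, -0.61179299,  1.69955267],
       [ 0.        ,  0.        ,  0.
[... 263 characters left out ...]

       [-0.25688858, -0.73038877, -0.6328827 ,  0.17261154],
       [ 0.21901914,  0.59382339, -0.77421211,  0.94937359],
       [ 0.        ,  0.        ,  0.        ,  1.        ]])}
{'K': array([[334.56334297,   0.        , 313.13176577],
       [  0.        , 334.56334297, 238.89001062],
       [  0.        ,   0.        ,   1.        ]]), 'hand_eye': array([[-1.27285624e-03, -2.61340279e-01,  9.65245895e-01,
         2.01117726e-02],
       [ 9.99999092e-01, -7.60792830e-04,  1.11270017e-03,
        -1.23802013e-04],
       [ 4.43558784e-04,  9.65246435e-01,  2.61341010e-01,
        -7.14551546e-02],
       [ 0.00000000e+00,  0.00000000e+00,  0.00000000e+00,
         1.00000000e+00]])}
```

View pics/scene0.png

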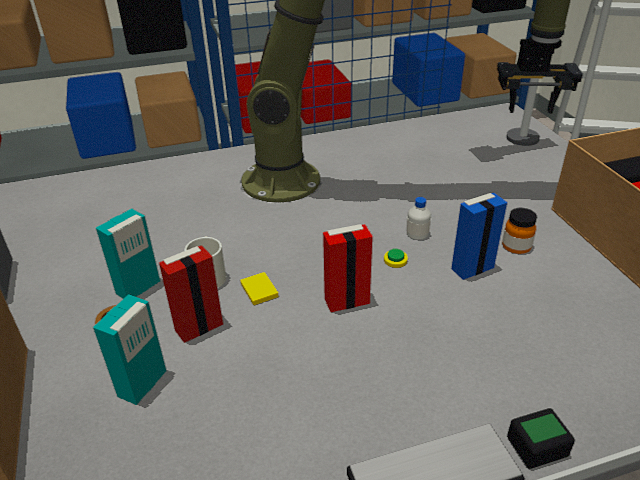

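View pics/side0.png

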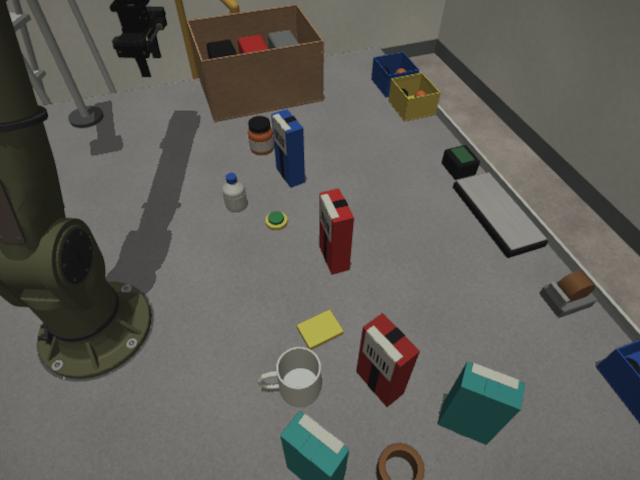

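The scene view shows red cartons at about (192,295) and (347,268), blue at (480,236), the green button at (396,257), two turquoise look-alikes, the notepad, mug, bottle and jar. Next I'll triangulate them.

```bash
cat > h.py <<'E'
from bench import ctrl
import numpy as np, cv2
from scipy.spatial.transform import Rotation as R
P={n:ctrl.camera_params(n) for n in("scene","side")}
def M(n): return P[n]["K"]@P[n]["world_to_cam"][:3]
def tri(a,b):
    X=cv2.triangulatePoints(M("scene"),M("side"),np.array(a,float).reshape(2,1),np.array(b,float).reshape(2,1))[:,0]
    return X[:3]/X[3]
def proj(n,X):
    p=M(n)@np.r_[X,1]; return p[:2]/p[2]
def ray(n,uv,z):
    W=P[n]["world_to_cam"];Rm,t=W[:3,:3],W[:3,3]
    c=-Rm.T@t; d=Rm.T@np.linalg.solve(P[n]["K"],np.r_[uv,1]); return c+d*(z-c[2])/d[2]
E
python3 - <<'E'
from h import *
for t in["red_a_mid","red_a","blue_mid","scan_top","tape_roll_mid","cleaner_mid","mug_mid","notepad_mid","jar_mid"]:
    for n in("scene","side"):
        for d in ctrl.mark_of(n,t)[:4]:
            z={"red_a_mid":.09,"red_a":0,"blue_mid":.09,"scan_top":.03,"tape_roll_mid":.022,"cleaner_mid":.05,"mug_mid":.045,"notepad_mid":.0075,"jar_mid":.045}[t]
            print(t,n,np.round(d["at"],1),round(d["confidence"],2),ray(n,d["at"],z).round(3))
E
```

```text
red_a_mid scene [345.9 266.6] 0.65 [0.529 0.009 0.09 ]
red_a_mid scene [475.9 235.4] 0.29 [0.519 0.316 0.09 ]
red_a_mid side [333.9 232.8] 0.93 [0.531 0.008 0.09 ]
red_a scene [350.5 298.5] 0.84 [0.532 0.019 0.   ]
red_a scene [139.5 382.7] 0.82 [ 0.624 -0.433  0.   ]
red_a scene [139.7 284.8] 0.74 [ 0.337 -0.412  0.   ]
red_a scene [201.9 326.1] 0.61 [ 0.512 -0.3    0.   ]
red_a side [333.5 258. ] 0.79 [0.532 0.007 0.   ]
red_a side [383.  380.9] 0.78 [ 0.517 -0.307  0.   ]
red_a side [318.2 472.8] 0.75 [ 0.344 -0.419  0.   ]
red_a side [463.3 423.6] 0.71 [ 0.622 -0.43   0.   ]
blue_mid scene [480.6 235.8] 0.59 [0.524 0.325 0.09 ]
blue_mid side [289.2 149.3] 0.93 [0.522 0.316 0.09 ]
blue_mid side [377.9 379.2] 0.31 [ 0.485 -0.332  0.09 ]
scan_top scene [395.6 254.1] 0.69 [0.454 0.156 0.03 ]
scan_top side [277.6 215.2] 0.61 [0.44  0.156 0.03 ]
scan_top side [336.5 234.8] 0.2 [0.554 0.048 0.03 ]
tape_roll_mid scene [115.9 322.9] 0.61 [ 0.47  -0.465  0.022]
tape_roll_mid scene [417.5 217.6] 0.42 [0.326 0.27  0.022]
tape_roll_mid side [396.2 468.2] 0.82 [ 0.468 -0.461  0.022]
tape_roll_mid side [285.1 148.7] 0.74 [0.533 0.405 0.022]
tape_roll_mid side [335.1 232.4] 0.35 [0.556 0.063 0.022]
tape_roll_mid side [380.3 379.8] 0.3 [ 0.507 -0.311  0.022]
cleaner_mid scene [419.5 217.7] 0.77 [0.364 0.256 0.05 ]
cleaner_mid side [232.6 190.5] 0.65 [0.353 0.257 0.05 ]
mug_mid scene [208.2 262.6] 0.91 [ 0.365 -0.257  0.045]
mug_mid side [298.8 374.3] 0.85 [ 0.362 -0.258  0.045]
mug_mid side [383.9 359.7] 0.57 [ 0.523 -0.285  0.045]
notepad_mid scene [194.4 292.7] 0.61 [ 0.412 -0.3    0.007]
notepad_mid scene [258.3 289. ] 0.58 [ 0.445 -0.165  0.007]
notepad_mid side [321.4 328.3] 0.68 [ 0.441 -0.163  0.007]
jar_mid scene [521.2 228.9] 0.71 [0.478 0.466 0.045]
jar_mid scene [395.8 254.8] 0.39 [0.474 0.147 0.045]
jar_mid side [260.2 136.1] 0.66 [0.476 0.454 0.045]
jar_mid side [335.8 232.2] 0.24 [0.55  0.045 0.045]
```

Run:
```python
import cv2
a=cv2.imread("pics/scene0.png");b=cv2.imread("pics/side0.png")
cv2.imwrite("pics/z1.png",cv2.resize(a[200:420,80:380],None,fx=2.6,fy=2.6,interpolation=cv2.INTER_CUBIC))
cv2.imwrite("pics/z2.png",cv2.resize(b[180:480,260:540],None,fx=2,fy=2,interpolation=cv2.INTER_CUBIC))
```

```text
(no output)
```

View pics/z1.png

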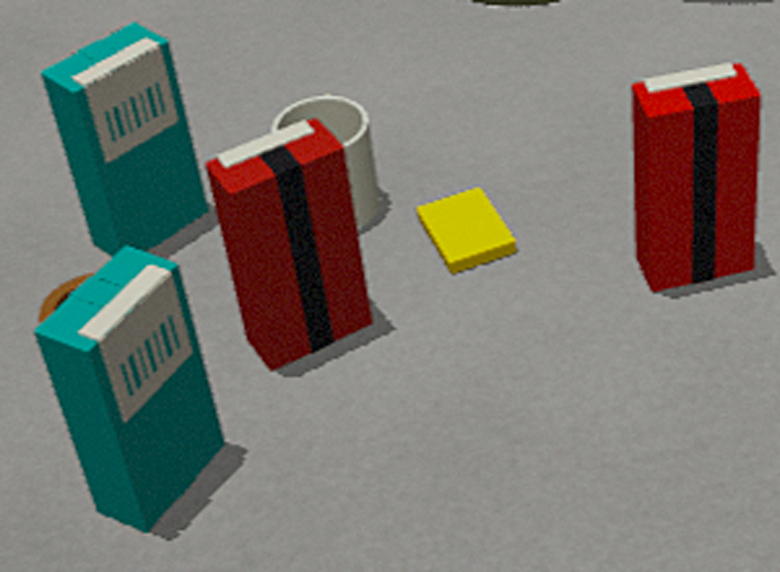

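View pics/z2.png

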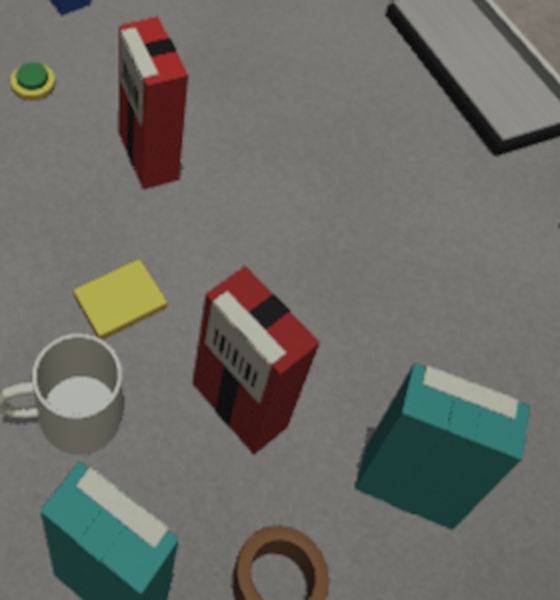

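Run:
```python
from h import *
def s(p,z=.18): return ray("scene",np.array(p)/2.6+[80,200],z)[:2].round(3)
def d(p,z=.18): return ray("side",np.array(p)/2+[260,180],z)[:2].round(3)
print("R1 scene front",s((230,192)),s((343,150)),"back",s((210,160)),s((318,119)))
print("R1 scene foot",s((272,369),0),s((371,324),0))
print("R1 side top",d((247,267)),d((208,292)),d((318,343)),d((280,366)))
print("R2 scene front",s((635,97)),s((759,91)),"back",s((633,82)),s((742,65)))
print("R2 foot",s((655,291),0),s((755,268),0))
print("R2 side top",d((121,23)),d((158,18)),d((187,77)),d((150,83)))
```

```text
R1 scene front [ 0.548 -0.341] [ 0.527 -0.258] back [ 0.507 -0.35 ] [ 0.483 -0.269]
R1 scene foot [ 0.546 -0.339] [ 0.522 -0.258]
R1 side top [ 0.517 -0.261] [ 0.476 -0.272] [ 0.541 -0.343] [ 0.504 -0.351]
R2 scene front [ 0.534 -0.038] [0.557 0.053] back [ 0.515 -0.034] [0.521 0.053]
R2 foot [ 0.558 -0.032] [0.559 0.055]
R2 side top [0.515 0.053] [0.554 0.048] [ 0.551 -0.041] [ 0.514 -0.036]
```

```bash
cat >> h.py <<'E'
def go(target):
    """mm in tool axes from present TCP so that the fingertip is at target"""
    s=ctrl.get_state(); Rm=R.from_rotvec(s["tool_rot"]).as_matrix()
    tip=s["position"]+Rm[:,0]*.182
    print("t",round(s["time"],2),"tip",tip.round(4),"d_tool",((Rm.T@(np.array(target)-tip))*1000).round(1),"F",s["ft_force"].round(1))
E
python3 - <<'E'
from h import *
s=ctrl.get_state();print(R.from_rotvec(s["tool_rot"]).as_matrix().round(3))
go((.465,.008,.223))
E
```

```text
[[ 0.     0.371  0.929]
 [ 0.     0.929 -0.371]
 [-1.     0.     0.   ]]
t 1.0 tip [0.241  0.6037 0.2228] d_tool [-2.000e-01 -4.702e+02  4.289e+02] F [-1.2 -0.4 -0.3]
```

```bash
python3 -m crank '[0,-20,20,-0.13,0,0,0, 0,-20,20,-0.13,0,0,0, 0,-20,20,-0.12,0,0,0, 0,-40,20,0,0,0,0, 0,-40,20,0,0,0,0]' 20
python3 - <<'E'
from h import *
s=ctrl.get_state();print(R.from_rotvec(s["tool_rot"]).as_matrix().round(3))
go((.465,.008,.223))
E
```

```text
time: 1.62
position: [0.3246, 0.45, 0.4048]
tool_rot: [-0.0, 1.57, 0.001]
ft_force: [1.1, 0.3, 0.4]
grip_width: 0.516
[[ 0.    -0.001  1.   ]
 [ 0.     1.     0.001]
 [-1.     0.     0.   ]]
t 1.62 tip [0.3247 0.45   0.2228] d_tool [-2.000e-01 -4.421e+02  1.401e+02] F [1.1 0.3 0.4]
```

```bash
python3 -m crank '[0,-50,14,0,0,0,0, 0,-50,14,0,0,0,0, 0,-50,14,0,0,0,0, 0,-50,14,0,0,0,0, 0,-50,14,0,0,0,0]'; python3 -m crank '[0,-50,14,0,0,0,0, 0,-50,14,0,0,0,0, 0,-50,14,0,0,0,0, 0,-25,14,0,0,0,0, 0,0,0,0,0,0,0]';python3 - <<'E'
from h import *
go((.465,.008,.145))
E
```

```text
time: 2.25
position: [0.3943, 0.1994, 0.4051]
tool_rot: [0.0, 1.57, 0.001]
ft_force: [1.4, 0.2, -0.0]
grip_width: 0.017
time: 2.88
position: [0.4507, 0.0239, 0.4051]
tool_rot: [0.004, 1.57, -0.004]
ft_force: [0.2, 0.4, -0.3]
grip_width: 0.001
t 2.88 tip [0.4508 0.0239 0.2231] d_tool [ 78.1 -15.9  14.2] F [ 0.2  0.4 -0.3]
```

```bash
python3 -m crank '[20,-8,5,0,0,0,0, 20,-8,5,0,0,0,0, 20,0,4,0,0,0,0, 19,0,0,0,0,0,0, 0,0,0,0,0,0,0]'
python3 - <<'E'
from h import *
go((.465,.008,.145))
cv2.imwrite("pics/s1.png",ctrl.get_image("side")[:,:,::-1])
E
```

```text
time: 3.5
position: [0.4633, 0.0113, 0.3245]
tool_rot: [-0.002, 1.574, 0.001]
ft_force: [-0.3, 0.8, 0.4]
grip_width: 0.009
t 3.5 tip [0.4627 0.0113 0.1425] d_tool [-2.5 -3.3  2.3] F [-0.3  0.8  0.4]
```

View pics/s1.png

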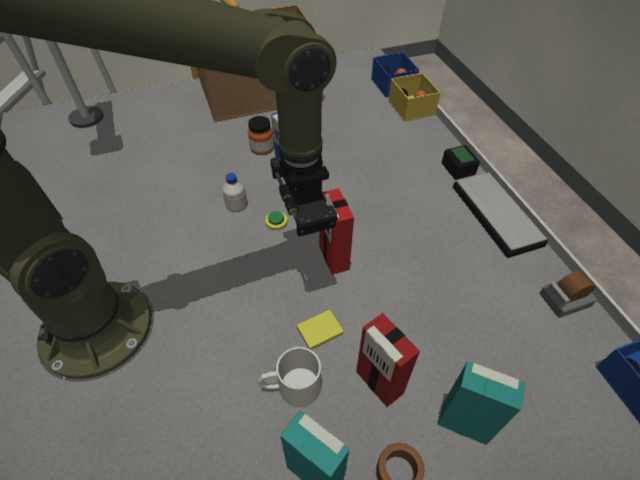

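The gripper is now just in front of the red carton's label side at about (325,215), and nothing has been disturbed. Starting the push.

```bash
python3 -m crank '[0,-1,13,0,0,0,0, 0,-1,13,0,0,0,0, 0,0,13,0,0,0,0, 0,0,13,0,0,0,0, 0,0,13,0,0,0,0]'; python3 -m crank '[0,0,13,0,0,0,0, 0,0,13,0,0,0,0, 0,0,0,0,0,0,0, 0,0,0,0,0,0,0, 0,0,0,0,0,0,0]'
python3 - <<'E'
from h import *
go((.465,.008,.145))
cv2.imwrite("pics/s2.png",ctrl.get_image("scene")[:,:,::-1])
E
```

```text
time: 4.18
position: [0.5302, 0.0082, 0.3257]
tool_rot: [-0.0, 1.571, 0.0]
ft_force: [-0.4, -0.8, 0.2]
grip_width: 0.002
time: 4.8
position: [0.5548, 0.0081, 0.3258]
tool_rot: [0.0, 1.571, 0.0]
ft_force: [-0.3, -0.2, -0.5]
grip_width: 0.011
t 4.8 tip [0.5548 0.0082 0.1438] d_tool [ -1.2  -0.2 -89.8] F [-0.3 -0.2 -0.5]
```

View pics/s2.png

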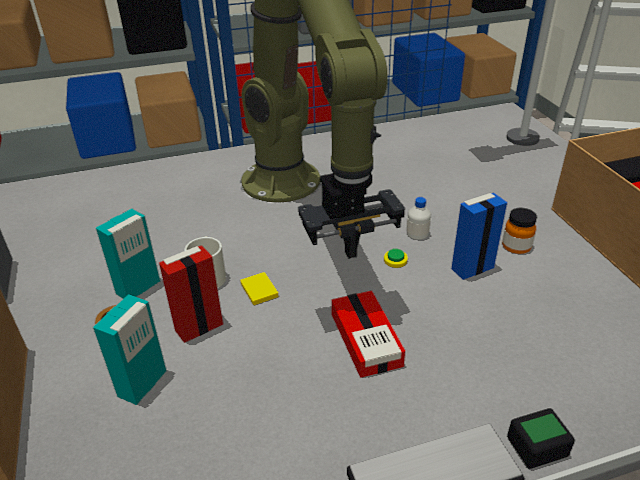

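Red carton 2 now lies flat with its label up at about (372,340). Next is the other red carton.

```bash
python3 -m crank '[-26,-20,-35,0,0,0,0, -26,-40,-35,0,0,0,0, -26,-45,-30,0,0,0,0, 0,-50,-5,0,0,0,0, 0,-50,0,0,0,0,0]'; python3 -m crank '[0,-50,0,0,0,0,0, 0,-50,0,0,0,0,0, 0,-25,0,0,0,0,0, 0,0,0,-0.13,0,0,0, 0,0,0,-0.14,0,0,0]';python3 - <<'E'
from h import *
go((.45,-.323,.145))
cv2.imwrite("pics/s3.png",ctrl.get_image("side")[:,:,::-1])
E
```

```text
time: 5.48
position: [0.4492, -0.1984, 0.4046]
tool_rot: [0.001, 1.568, 0.002]
ft_force: [1.0, 0.2, 0.2]
grip_width: 0.005
time: 6.1
position: [0.4498, -0.3222, 0.4037]
tool_rot: [-0.215, 1.56, 0.215]
ft_force: [-0.6, -0.4, 0.4]
grip_width: 0.003
t 6.1 tip [ 0.4498 -0.3222  0.2217] d_tool [76.7 -0.9 -0. ] F [-0.6 -0.4  0.4]
```

View pics/s3.png

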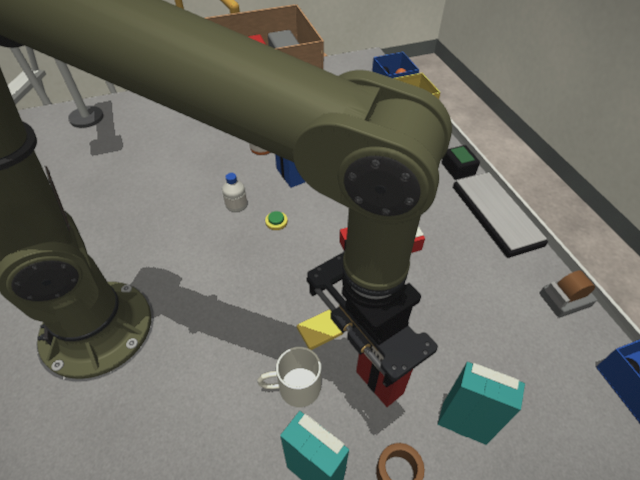

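The gripper is above and in front of the carton, which shows at about (385,375). Now I'll lower it and push 105 mm along tool z.

```bash
python3 -m crank '[25,0,0,0,0,0,0, 25,0,0,0,0,0,0, 27,0,0,0,0,0,0, 0,0,0,0,0,0,0, 0,0,13,0,0,0,0]'; python3 -m crank '[0,0,13,0,0,0,0, 0,0,13,0,0,0,0, 0,0,13,0,0,0,0, 0,0,13,0,0,0,0, 0,0,13,0,0,0,0]'; python3 -m crank '[0,0,13,0,0,0,0, 0,0,10,0,0,0,0, 0,0,0,0,0,0,0, 0,0,0,0,0,0,0, 0,0,0,0,0,0,0]'
python3 - <<'E'
from h import *
go((.45,-.323,.145))
cv2.imwrite("pics/s4.png",ctrl.get_image("scene")[:,:,::-1])
E
```

```text
time: 6.78
position: [0.4627, -0.319, 0.328]
tool_rot: [-0.21, 1.559, 0.21]
ft_force: [0.4, -0.6, 0.6]
grip_width: 0.004
time: 7.4
position: [0.5264, -0.3007, 0.3266]
tool_rot: [-0.212, 1.56, 0.212]
ft_force: [0.0, 0.0, -0.0]
grip_width: 0.005
time: 8.02
position: [0.5471, -0.2953, 0.3268]
tool_rot: [-0.211, 1.56, 0.211]
ft_force: [-0.1, 0.5, 1.4]
grip_width: -0.003
t 8.03 tip [ 0.5471 -0.2953  0.1448] d_tool [  -0.2   -0.9 -100.9] F [-0.1  0.5  1.4]
```

View pics/s4.png

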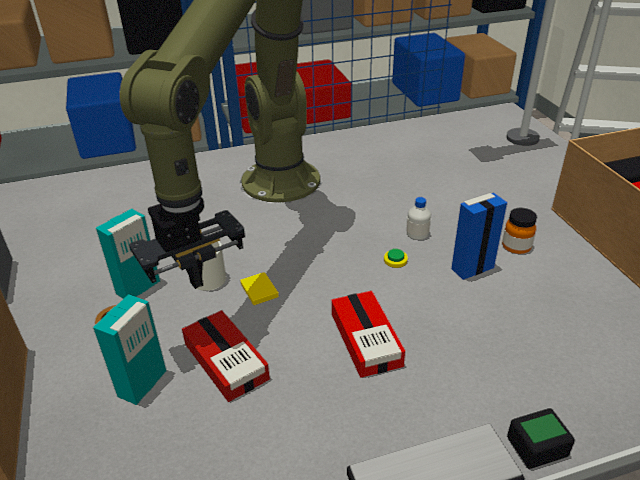

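Both cartons now lie flat with labels up, at about (226,355) and (370,335). Next I'll find the exact button position.

```bash
python3 - <<'E'
from h import *
print(tri((395.6,254.1),(277.6,215.2)).round(4))
c={}
for n,box in(("scene",(380,240,415,272)),("side",(260,205,295,232))):
    im=cv2.imread(f"pics/{n}0.png");x0,y0,x1,y1=box
    h=cv2.cvtColor(im,cv2.COLOR_BGR2HSV)[y0:y1,x0:x1]
    m=(h[...,0]>45)&(h[...,0]<85)&(h[...,1]>120)
    ys,xs=np.nonzero(m);c[n]=(xs.mean()+x0,ys.mean()+y0);print(n,c[n],m.sum(),xs.min()+x0,xs.max()+x0,ys.min()+y0,ys.max()+y0)
    cv2.imwrite(f"pics/b_{n}.png",cv2.resize(im[y0-10:y1+10,x0-10:x1+10],None,fx=7,fy=7,interpolation=cv2.INTER_CUBIC))
X=tri(c["scene"],c["side"]);print(X.round(4),proj("scene",X),proj("side",X))
go((X[0],X[1],.223))
E
python3 - <<'E'
import cv2,numpy as np
a=cv2.imread("pics/b_scene.png");b=cv2.imread("pics/b_side.png")
h=max(a.shape[0],b.shape[0]);f=lambda i:cv2.copyMakeBorder(i,0,h-i.shape[0],0,0,0)
cv2.imwrite("pics/b.png",np.hstack([f(a),f(b)]))
E
```

```text
[0.4419 0.1626 0.0202]
scene (np.float64(395.52941176470586), np.float64(254.78235294117647)) 170 388 403 249 261
side (np.float64(275.7285714285714), np.float64(217.52142857142857)) 140 269 283 212 223
[0.4365 0.1647 0.0131] [395.61249548 254.68203201] [275.82115891 217.71369462]
t 8.07 tip [ 0.5471 -0.2952  0.1449] d_tool [-78.1 472.7  15.8] F [ 0.1  0.3 -0.2]
```

View pics/b.png

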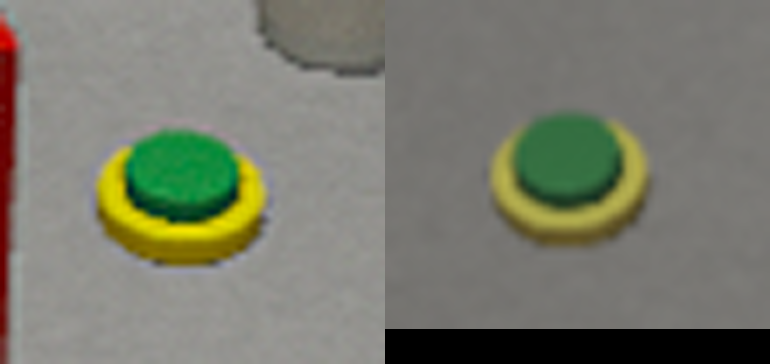

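The button top is at about (0.438, 0.163, 0.02). I'll lift, move over it and turn the jaws along world x so the gripper body clears the bottle and the blue carton.

```bash
python3 -m crank '[-30,0,-10,0,0,0,0, -30,20,0,0,0,0,0, -18,40,2,0,0,0,0, 0,50,4,0,0,0,0, 0,50,4,0,0,0,0]'; python3 -m crank '[0,50,4,0,0,0,0, 0,50,4,0,0,0,0, 0,50,4,0,0,0,0, 0,50,4,0,0,0,0, 0,50,0,0,0,0,0]';python3 -m crank '[0,50,0,0,0,0,0, 0,10,0,0,0,0,0, 0,0,0,-0.17,0,0,0, 0,0,0,-0.17,0,0,0, 0,0,0,-0.17,0,0,0]';python3 -m crank '[0,0,0,-0.17,0,0,0, 0,0,0,-0.17,0,0,0, 0,0,0,-0.17,0,0,0, 0,0,0,-0.17,0,0,0, 0,0,0,-0.11,0,0,0]';python3 - <<'E'
from h import *
s=ctrl.get_state();print(R.from_rotvec(s["tool_rot"]).as_matrix().round(3))
go((.438,.163,.06))
E
```

```text
time: 8.7
position: [0.5042, -0.1397, 0.4051]
tool_rot: [-0.211, 1.559, 0.212]
ft_force: [0.1, 0.3, -0.6]
grip_width: 0.003
time: 9.32
position: [0.4529, 0.1056, 0.4051]
tool_rot: [-0.211, 1.559, 0.212]
ft_force: [0.1, -0.2, -0.3]
grip_width: 0.004
time: 9.95
position: [0.4379, 0.161, 0.4049]
tool_rot: [-0.613, 1.482, 0.613]
ft_force: [0.8, 0.7, 1.0]
grip_width: 0.005
time: 10.58
position: [0.4379, 0.1608, 0.4048]
tool_rot: [-1.208, 1.21, 1.207]
ft_force: [1.9, 0.7, -0.4]
grip_width: 0.004
[[ 0.    -1.     0.002]
 [-0.     0.002  1.   ]
 [-1.    -0.    -0.   ]]
t 10.57 tip [0.438  0.1608 0.2228] d_tool [162.8   0.    2.2] F [ 1.9  0.7 -0.4]
```

Lowering to tip height 0.06, then checking.

```bash
python3 -m crank '[40,0,2,0,0,0,0, 40,0,0,0,0,0,0, 40,0,0,0,0,0,0, 43,0,0,0,0,0,0, 0,0,0,0,0,0,0]'
python3 - <<'E'
from h import *
go((.438,.163,.02))
a=ctrl.get_image("scene");b=ctrl.get_image("side")
f=lambda i,u,v:cv2.resize(i[v-80:v+80,u-65:u+65],None,fx=3,fy=3,interpolation=cv2.INTER_CUBIC)
cv2.imwrite("pics/s5.png",np.hstack([f(a,396,235),f(b,277,200)])[:,:,::-1])
E
```

```text
time: 11.2
position: [0.4237, 0.1683, 0.2772]
tool_rot: [-1.218, 1.201, 1.212]
ft_force: [-0.3, -0.8, 0.0]
grip_width: 0.003
t 11.2 tip [0.4245 0.1683 0.0952] d_tool [ 75.3 -13.1  -5.4] F [-0.3 -0.8  0. ]
```

View pics/s5.png

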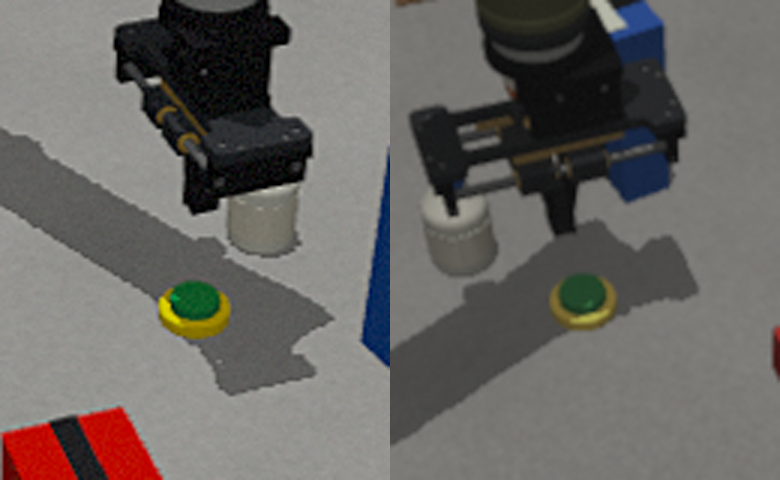

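```bash
python3 -m crank '[0,0,0,0,0,0,0, 0,0,0,0,0,0,0, 0,0,0,0,0,0,0, 0,0,0,0,0,0,0, 0,0,0,0,0,0,0]'
python3 - <<'E'
from h import *
s=ctrl.get_state();print(s["joint_positions"].round(3),R.from_rotvec(s["tool_rot"]).as_matrix().round(3))
go((.438,.163,.06))
E
```

```text
time: 11.92
position: [0.428, 0.163, 0.2793]
tool_rot: [-1.208, 1.204, 1.199]
ft_force: [-0.6, 0.2, 0.0]
grip_width: 0.005
[-1.661 -0.045  1.242  2.096  0.051  1.052  2.691] [[ 0.009 -1.     0.005]
 [ 0.002  0.005  1.   ]
 [-1.    -0.009  0.002]]
t 11.93 tip [0.4296 0.1633 0.0973] d_tool [37.4 -8.1 -0.4] F [-0.6  0.2  0. ]
```

Two joints (3 and 7) are sitting at their range limits because of that turn. I'll back out upward and turn back to yaw of about 0.

```bash
python3 -m crank '[-25,0,0,0.15,0,0,0, -25,0,0,0.15,0,0,0, -25,0,0,0.15,0,0,0, -20,0,0,0.15,0,0,0, 0,0,0,0.15,0,0,0]'; python3 -m crank '[0,0,0,0.15,0,0,0, 0,0,0,0.15,0,0,0, 0,0,0,0.15,0,0,0, 0,0,0,0.15,0,0,0, 0,0,0,0.15,0,0,0]'
python3 - <<'E'
from h import *
s=ctrl.get_state();print(s["joint_positions"].round(3),R.from_rotvec(s["tool_rot"]).as_matrix().round(3))
go((.445,.157,.06))
E
```

```text
time: 12.55
position: [0.4276, 0.1633, 0.3758]
tool_rot: [-0.633, 1.464, 0.632]
ft_force: [0.3, 0.2, -0.2]
grip_width: 0.003
time: 13.18
position: [0.427, 0.1631, 0.3742]
tool_rot: [-0.047, 1.561, 0.049]
ft_force: [-0.3, -0.1, -0.4]
grip_width: 0.007
[-1.368 -0.171  0.874  1.977  0.14   1.269  1.089] [[ 0.009 -0.061  0.998]
 [ 0.002  0.998  0.061]
 [-1.     0.001  0.009]]
t 13.18 tip [0.4286 0.1634 0.1922] d_tool [132.3  -7.5  14.8] F [-0.3 -0.1 -0.4]
```

```bash
python3 -m crank '[15,-7,15,0.05,0,0,0, 20,0,0,0.05,0,0,0, 20,0,0,0.05,0,0,0, 20,0,0,0,0,0,0, 0,0,0,0,0,0,0]';  python3 - <<'E'
from h import *
s=ctrl.get_state();print(s["joint_positions"].round(3),R.from_rotvec(s["tool_rot"]).as_matrix().round(3))
go((.445,.157,.05))
E
```

```text
time: 13.8
position: [0.4424, 0.1571, 0.2983]
tool_rot: [0.066, 1.563, -0.067]
ft_force: [0.6, 0.1, -0.6]
grip_width: 0.005
[-1.349 -0.009  0.961  2.046  0.012  1.095  1.093] [[ 0.007  0.084  0.996]
 [-0.001  0.996 -0.084]
 [-1.    -0.     0.007]]
t 13.8 tip [0.4437 0.1569 0.1163] d_tool [66.3  0.2  0.9] F [ 0.6  0.1 -0.6]
```

```bash
python3 -m crank '[15,0,1,0,0,0,0, 15,0,0,0,0,0,0, 15,0,0,0,0,0,0, 12,0,0,0,0,0,0, 0,0,0,0,0,0,0]';  python3 - <<'E'
from h import *
s=ctrl.get_state();print(s["joint_positions"].round(3),R.from_rotvec(s["tool_rot"]).as_matrix().round(3))
go((.445,.157,.02))
a=ctrl.get_image("scene");b=ctrl.get_image("side")
f=lambda i,u,v:cv2.resize(i[v-80:v+80,u-65:u+65],None,fx=3,fy=3,interpolation=cv2.INTER_CUBIC)
cv2.imwrite("pics/s6.png",np.hstack([f(a,396,235),f(b,277,200)])[:,:,::-1])
E
```

```text
time: 14.42
position: [0.4441, 0.1573, 0.2414]
tool_rot: [0.066, 1.562, -0.066]
ft_force: [0.4, -0.3, -0.7]
grip_width: 0.007
[-1.314  0.124  0.972  2.098 -0.12   0.97   1.21 ] [[ 0.007  0.084  0.996]
 [-0.     0.996 -0.084]
 [-1.     0.     0.007]]
t 14.43 tip [0.4455 0.1572 0.0594] d_tool [39.4 -0.3 -0.7] F [ 0.4 -0.3 -0.7]
```

View pics/s6.png

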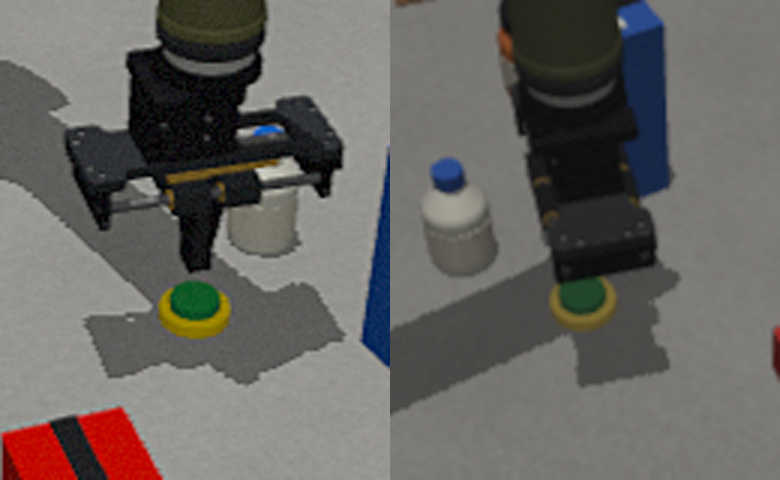

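The fingers are centred above the button, with the bottle and blue carton clear of the gripper. Stepping down while watching the force.

```bash
python3 -m crank '[10,0,0,0,0,0,0, 10,0,0,0,0,0,0, 9,0,0,0,0,0,0, 3,0,0,0,0,0,0, 0,0,0,0,0,0,0]';  python3 - <<'E'
from h import *
print(ctrl.get_state()["joint_positions"].round(3))
go((.445,.157,.02))
E
```

```text
time: 15.15
position: [0.4448, 0.1575, 0.2102]
tool_rot: [0.067, 1.561, -0.064]
ft_force: [-0.9, -0.3, -0.6]
grip_width: 0.003
[-1.275  0.199  0.952  2.121 -0.204  0.906  1.279]
t 15.15 tip [0.4464 0.1577 0.0282] d_tool [ 8.2 -0.9 -1.4] F [-0.9 -0.3 -0.6]
```

```bash
python3 -m crank '[2,0,0,0,0,0,0, 2,0,0,0,0,0,0, 2,0,0,0,0,0,0, 0,0,0,0,0,0,0, 0,0,0,0,0,0,0]';  python3 - <<'E'
from h import *
go((.445,.157,.02))
E
```

```text
time: 15.78
position: [0.4449, 0.1577, 0.2046]
tool_rot: [0.067, 1.561, -0.064]
ft_force: [-1.2, 0.8, 1.4]
grip_width: 0.001
t 15.78 tip [0.4466 0.1581 0.0226] d_tool [ 2.6 -1.2 -1.5] F [-1.2  0.8  1.4]
```

```bash
python3 -m crank '[1,0,0,0,0,0,0, 1,0,0,0,0,0,0, 1,0,0,0,0,0,0, 0,0,0,0,0,0,0, 0,0,0,0,0,0,0]';  python3 -c "
from h import *
go((.445,.157,.02))"
```

```text
time: 16.4
position: [0.4449, 0.1577, 0.2016]
tool_rot: [0.067, 1.561, -0.064]
ft_force: [-0.6, 0.5, 2.9]
grip_width: 0.007
t 16.4 tip [0.4466 0.1581 0.0196] d_tool [-0.4 -1.2 -1.5] F [-0.6  0.5  2.9]
```

Contact has started (2.9 N). Pressing on until the button bottoms out.

```bash
python3 -m crank '[1,0,0,0,0,0,0, 1,0,0,0,0,0,0, 1,0,0,0,0,0,0, 0,0,0,0,0,0,0, 0,0,0,0,0,0,0]';  python3 -c "
from h import *
go((.445,.157,.02))"
```

```text
time: 17.02
position: [0.445, 0.1577, 0.1986]
tool_rot: [0.067, 1.561, -0.064]
ft_force: [-0.9, 0.2, 6.9]
grip_width: 0.002
t 17.02 tip [0.4466 0.1581 0.0166] d_tool [-3.4 -1.2 -1.5] F [-0.9  0.2  6.9]
```

```bash
python3 -m crank '[1,0,0,0,0,0,0, 0,0,0,0,0,0,0, 0,0,0,0,0,0,0, 0,0,0,0,0,0,0, 0,0,0,0,0,0,0]';  python3 -c "
from h import *
go((.445,.157,.02))"
```

```text
time: 17.65
position: [0.4452, 0.1577, 0.1984]
tool_rot: [0.068, 1.562, -0.063]
ft_force: [-4.6, -0.4, 15.3]
grip_width: 0.004
t 17.65 tip [0.4467 0.1581 0.0164] d_tool [-3.6 -1.2 -1.6] F [-4.6 -0.4 15.3]
```

The force jumped to 15 N with no more travel, so the button is fully down. Releasing straight up, then checking.

```bash
python3 -m crank '[-3,0,0,0,0,0,0, -6,0,0,0,0,0,0, -15,0,0,0,0,0,0, -25,0,0,0,0,0,0, -30,0,0,0,0,0,0]'; python3 -m crank '[-30,0,0,0,0,0,0, -30,0,0,0,0,0,0, -30,0,0,0,0,0,0, -30,0,0,0,0,0,0, 0,0,0,0,0,0,0]';python3 -c "
from h import *
go((.445,.157,.223))
print(ctrl.get_state()['joint_positions'].round(3))
a=ctrl.get_image('scene');b=ctrl.get_image('side')
cv2.imwrite('pics/s7.png',a[:,:,::-1]);cv2.imwrite('pics/s8.png',b[:,:,::-1])
for t,z in (('blue_mid',.09),('cleaner_mid',.05),('mug_mid',.045),('notepad_mid',.0075),('jar_mid',.045),('tape_roll_mid',.022),('red_a_mid',.0225)):
  for n in ('scene','side'):
    for d in ctrl.mark_of(n,t)[:2]: print(t,n,np.round(d['at']),round(d['confidence'],2),ray(n,d['at'],z).round(3))
"
```

```text
time: 18.27
position: [0.4437, 0.157, 0.2765]
tool_rot: [0.066, 1.562, -0.066]
ft_force: [0.4, 1.2, 0.7]
grip_width: 0.001
time: 18.9
position: [0.4438, 0.1571, 0.3981]
tool_rot: [0.069, 1.558, -0.062]
ft_force: [0.5, -0.4, -0.1]
grip_width: 0.005
t 18.9 tip [0.4459 0.1579 0.2161] d_tool [-6.9 -1.  -0.8] F [ 0.5 -0.4 -0.1]
[-1.393 -0.161  0.922  1.917  0.134  1.312  0.978]
blue_mid scene [478. 237.] 0.63 [0.525 0.319 0.09 ]
blue_mid scene [205. 262.] 0.31 [ 0.419 -0.267  0.09 ]
blue_mid side [286. 150.] 0.77 [0.512 0.315 0.09 ]
cleaner_mid scene [419. 218.] 0.81 [0.364 0.254 0.05 ]
cleaner_mid side [231. 191.] 0.76 [0.349 0.255 0.05 ]
mug_mid scene [204. 262.] 0.71 [ 0.361 -0.265  0.045]
mug_mid scene [471. 270.] 0.63 [0.575 0.279 0.045]
mug_mid side [299. 377.] 0.96 [ 0.36  -0.264  0.045]
notepad_mid scene [258. 289.] 0.66 [ 0.445 -0.165  0.007]
notepad_mid scene [471. 272.] 0.25 [0.542 0.305 0.007]
notepad_mid side [322. 331.] 0.73 [ 0.441 -0.169  0.008]
jar_mid scene [522. 229.] 0.65 [0.481 0.468 0.045]
jar_mid side [261. 133.] 0.75 [0.48  0.466 0.045]
tape_roll_mid scene [116. 325.] 0.58 [ 0.477 -0.465  0.022]
tape_roll_mid scene [480. 237.] 0.53 [0.45  0.376 0.022]
tape_roll_mid side [399. 469.] 0.68 [ 0.472 -0.463  0.022]
red_a_mid scene [367. 332.] 0.79 [0.657 0.009 0.022]
red_a_mid side [379. 240.] 0.87 [0.647 0.006 0.023]
red_a_mid side [233. 191.] 0.19 [0.356 0.283 0.023]
```

View pics/s7.png

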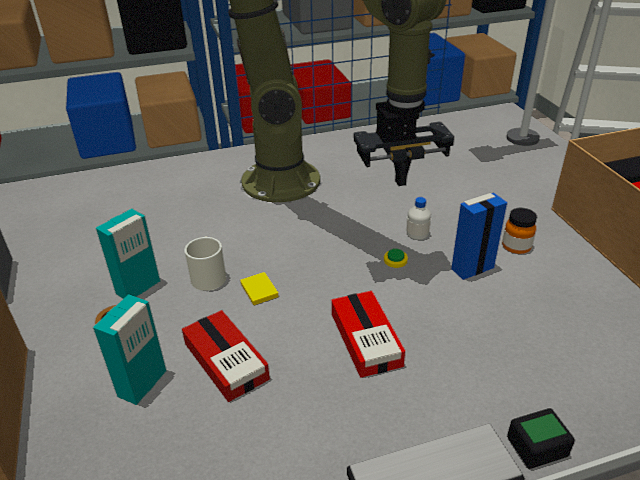

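View pics/s8.png

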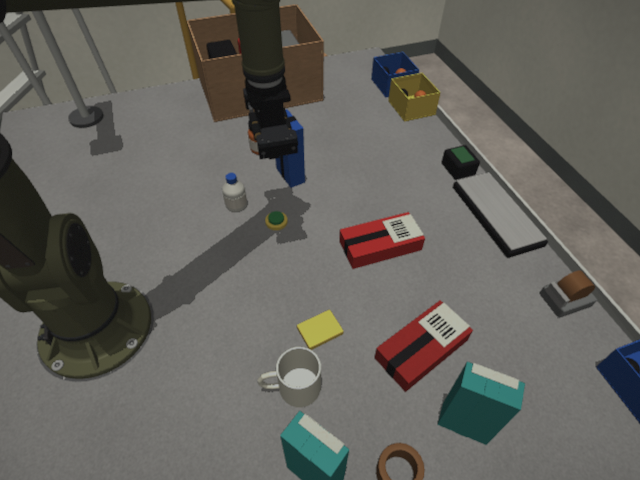

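Both red cartons lie flat, labels up, at (226,355) and (368,335) in the scene view. The button is out again at (396,257), and the blue carton and the other things haven't moved. Handing in.

```bash
python3 -c "
from bench import ctrl
print(ctrl.close_job())"
```

```text
the job is handed in; nothing more can be done
None
```

I pushed both red cartons over with the closed fingers, then pressed the scan button and let it go. The job was handed in at about 20 s; the interface gives no verdict.

**Last checks:**
- **Red cartons:** both lie flat with labels up in both camera views. One was measured about 0.12 m from its start. I didn't measure the other, but it looks to have tipped in place the same way.
- **Button:** the force rose to 15 N with no further travel after about 6 mm, so it was fully down. It looks out again in the pictures.
- **Blue carton:** still standing, with its measured position within about 10 mm of the start.
- **Other things:** the tape roll, bottle, mug, notepad and jar all measured within about 12 mm of their starts, roughly the detectors' scatter.
- **Gripper:** well clear of everything, and the force reading was about zero.

**Possible range failure:** my first approach to the button turned the wrist too far. Joints 3 and 7 read 1.242 and 2.691, against limits of 1.24 and 2.69. I backed out and came down at a different angle. The excess is 0.001–0.002 rad, so it may be reading noise, but I can't rule out that it counted as passing a joint's range.

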